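# Slide a sole pattern over the edge of the cutting block and put it away

### The job

The thin metal sole pattern lies flat on the dark cutting block. Without lifting it, slide it across the block until about a third of its length, heel first, sticks out over the edge that faces the wooden tray; then pick it up from there and lay it gently flat on the floor of the tray. Leave the bottle, the tin and the hammer alone.

Things in the scene. Friction and masses are not known exactly. Their poses are not given: they have to be found in the camera images.
- block: Fixed dark wooden cutting block, 220 mm along its x, 320 mm along its y, top flat and 60 mm above the table. Origin: centre of its underside, on the table. The edge facing the tray is its -y side, 160 mm from the origin; z is up.
- sole: Loose aluminium sole pattern, about 110 g, 180 mm long (its y), 4 mm thick, flat on the block, heel nearest the tray-side edge. Heel (-y): half disc, radius 29 mm, centre y = -61 mm; then straight sides 58 mm apart to y = +31 mm; toe (+y): disc, radius 36 mm, centre y = +54 mm. Origin: mid length, on its underside; z up. Centre of mass within 10 mm of it. Dry friction; turned up to 25 degrees.
- sole_heel (a point): The heel end of the sole pattern, on its centre line 90 mm from the origin towards -y, at mid thickness.
- sole_toe (a point): The toe end of the sole pattern, on its centre line 90 mm from the origin towards +y, at mid thickness.
- tray: Fixed shallow open tray of mid-brown wood, outside 190 mm along its x, 270 mm along its y, 25 mm high, walls and floor 6 mm thick (inside 178 by 258 mm). Origin: centre of its underside, on the table; z is up.
- bottle: Green glass bottle standing on the table, 64 mm across, 190 mm tall; bystander. Origin: centre of its underside.
- tin: Tin standing on the table, 80 mm across, 85 mm tall; bystander. Origin: centre of its underside.
- hammer: Hammer lying on the table beyond the tray; bystander. Origin: on the table under its middle.
Not all that is in view belongs to the job. Several things have the shape of the sole; the one meant has the colours described above.

How it is judged:
On the way:
1. the sole pattern lies flat on the block with its heel end at least 40 mm past the tray-side edge (y of sole_heel in the frame of block below -0.2 m and y of sole in the frame of block above -0.16 m and height (world z) of sole between 0.058 and 0.0625 m and angle between sole's own z axis and vertical below 0.04 rad and x of sole in the frame of block between -0.11 and 0.11 m), for 0.2 s.
At the end, for the whole second after the job is handed in: The sole pattern lies inside the tray, flat on its floor (underside within 4 mm of the floor, tilted under 3 degrees), released and at rest (x of sole in the frame of tray between -0.062 and 0.062 m and y of sole in the frame of tray between -0.09 and 0.09 m and height (world z) of sole below 0.01 m and angle between sole's own z axis and vertical below 0.05 rad and linear speed of sole below 0.03 m/s and angular speed of sole below 0.2 rad/s); the robot touches nothing.
It fails at once if the sole pattern is lifted (more than 15 mm) while its heel end is still over the block (height (world z) of sole above 0.075 m and y of sole_heel in the frame of block above -0.16 m).
It fails at once if the sole pattern is dropped or thrown (faster than 0.8 m/s below the block's top) (height (world z) of sole below 0.05 m and linear speed of sole above 0.8 m/s).
It fails at once if the bottle is shifted or knocked over (distance of bottle from where it was at the start of the episode above 0.03 m or angle between bottle's own z axis and vertical above 0.3 rad).
It fails at once if the tin is shifted or knocked over (distance of tin from where it was at the start of the episode above 0.03 m or angle between tin's own z axis and vertical above 0.3 rad).
It fails at once if the hammer is shifted (distance of hammer from where it was at the start of the episode above 0.03 m).
It also fails if it takes over 54 s, if anything falls off the work surface, if the arm or the gripper's body presses on something with over 40 N, if the wrist force passes 120 N, or if a joint passes its speed limit or range.

### The arm

A 6-joint arm with a two-finger parallel gripper is mounted at the origin on the work surface. World frame = base frame: x ahead of the robot, y to its left, z up, the work surface at z = 0. Lengths are in m, angles in rad, forces in N, time in s.
With the tool pointing down it reaches from about 0.375 to 0.9 m from the base axis. Payload 3.1 kg.
Tool frame: the origin (TCP) lies between the finger pads; the fingertips stand manip.nose_length ahead of it and the grasp point (between the pads) lies 5 mm behind it (manip.nose_length is the distance from the TCP to the fingertips, in m); z points along the fingers, y is the line along which they close (so a half turn about z gives the same grasp; the last joint's range is limited). The gripper opens to 85 mm and grips with 20 to 120 N. Pads are 22 mm wide; open, the fingers measure 114 mm over their backs; the gripper's body (76 mm by 85 mm) begins 54 mm behind the grasp point. The pads swing forward as they close: fully open they stand 13 mm farther back than shut.
Start: joints at [-1.516, 0.527, 1.433, -0, 1.181, -0.178], TCP at [0.144, -0.608, 0.245] pointing down, gripper open.
Joint ranges: [-3.08, 3.08], [-0.75, 2.2], [0.22, 2.44], [-1.43, 4.57], [0, 2.65], [-2.85, 2.85]. Speed limits (rad/s): [2.79, 2.79, 3.14, 3.14, 3.14, 3.14].

### API

Orientations are given as a unit quaternion [x, y, z, w].
In Python, from station import monitor, eyes, job, manip gives the robot as it stands.
- The arm moves only by the shell command python3 -m pendant 'ROWS' [FORCE]. ROWS is JSON, a list that holds one entry, the list of rows, each a list of 7 numbers: the shift along the tool's x, y, z as a fraction of full scale, then the turn, a rotation vector about the tool's x, y, z as a fraction of full scale, then the opening, from 0 (shut) to 1 (fully open). A call has 1 to 20 rows; each row shifts and turns the commanded pose from where the row before left it, along the tool's axes as they then stand; what a row does not reach is not made up. Full scale, the value 1, is 800 mm for a shift and 0.12 rad for a turn. A row lasts 1/10 s, in which the tool goes at most 50 mm and 8.59 degrees, less where a joint would pass 70% of its speed; a pose out of reach is approached as far as the arm can. A call with a number of a shift or a turn outside -1 to 1 is refused whole. A call with a gripper value outside its range is refused whole. The fingers move at their own pace and stop on an object; FORCE is the grip in N (left out, the last holds). Time passes only in rows, so rows that do not move let the fingers close. It gives the time, the measured TCP pose, the force, the opening and the grip force at its end, in the units of the state.
- monitor.sense(): the state, without advancing time (a new reading comes with each control period).
- eyes.snapshot(name): name is "scene" or "top" or "wrist"; returns a dict with "pixels" (420x560x3 uint8, red, green, blue), "depth" (420x560 float32, m along the optical axis (not along the pixel's ray), 0 where there is no reading), "intrinsics" (3x3 intrinsics, pixels), "eye" and "attitude" of the camera in the world. Camera axes: x right, y down, z forward; pixel columns grow to the right and rows downward; lengths in m; the calibration is good to about 2 mm. A picture is of the moment at which its call begins.
- job.sign_off(): hands the job in; it is judged then, once.
The state is a dict: "t": time; "q": joint angles; "qd": joint speeds; "tau": joint torques, N m; "tcp_pos": TCP position; "tool_rot": TCP orientation; "force": force on the tool from outside, world axes, zero at the start; "ft_torque": the same for the moment, N m; "finger_gap": opening from 0.0 (shut) to 1.0 (fully open); "gripper_force": force on a finger pad.
Only numpy, scipy, OpenCV 4.12 (cv2) and the standard library are available. Lean on these libraries where they do the work, as an engineer would, in place of code of your own. Each camera call takes 0.05 s, during which the arm holds its last target. There are 200 camera calls.

## Working session

There is one attempt and no reset: what is moved stays moved. The work goes in short steps, Python scripts to look and compute and a shell command to move; the robot and the scene stay as the last step left them, time stands still between calls to the robot, and variables do not carry over. Pictures are saved under pics/ and viewed, at most 10 in all, crops included, and the job is handed in when it is done.

```bash
ls; mkdir -p pics
python3 - <<'E'
from station import monitor, eyes, job, manip
import cv2,numpy as np
s=monitor.sense();print({k:np.round(v,3) for k,v in s.items()},manip.nose_length)
for n in("top","scene"):
    c=eyes.snapshot(n);np.savez(f'{n}0.npz',**c);cv2.imwrite(f'pics/{n}0.png',c['pixels'][...,::-1]);print(n,c['eye'],c['attitude'],c['intrinsics'])
E
```

```text
pics
{'t': np.float64(0.0), 'q': array([-1.516,  0.528,  1.434, -0.   ,  1.181, -0.179]), 'qd': array([ 0.   ,  0.002, -0.   , -0.001,  0.   , -0.   ]), 'tau': array([ 1.0000e-03, -4.4234e+01, -1.7802e+01, -0.0000e+00,  8.0000e-03,
       -0.0000e+00]), 'tcp_pos': array([ 0.144, -0.607,  0.244]), 'tool_rot': array([ 0.993,  0.116,  0.   , -0.001]), 'force': array([-0.571, -0.805, -1.17 ]), 'ft_torque': array([ 0.041, -0.007, -0.027]), 'gripper_force': np.float64(0.0), 'finger_gap': np.float64(0.998)} 0.014
top [ 0.53058595 -0.13978435  1.07869973] [ 0.71587646 -0.69693272  0.02964002 -0.03044899] [[396.76550259   0.         280.00348027]
 [  0.         396.76550259 203.45362549]
 [  0.           0.           1.        ]]
scene [ 1.1808776  -0.54210697  0.75301667] [ 0.81726508  0.42049313 -0.17137435 -0.35481565] [[433.35595659   0.         286.11944943]
 [  0.         433.35595659 209.52410694]
 [  0.           0.           1.        ]]
```

View pics/top0.png

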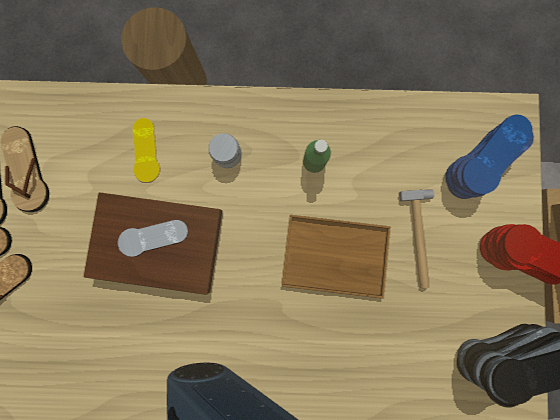

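View pics/scene0.png

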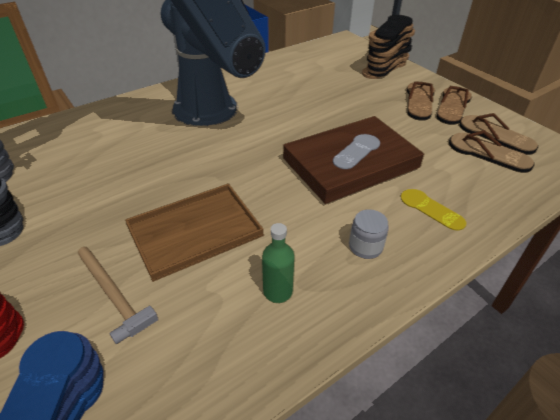

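The top view shows the block around (153,243) with the grey sole on it, toe near (131,242) and heel near (187,230). The tray is around (336,256), the tin at (224,150), the bottle at (317,155) and the hammer at (417,240). The scene view agrees.

```bash
cat > h.py <<'E'
import numpy as np,cv2
from scipy.spatial.transform import Rotation as R
def cloud(c):
    d=c['depth'];K=c['intrinsics'];v,u=np.mgrid[:d.shape[0],:d.shape[1]]
    p=np.stack([(u-K[0,2])/K[0,0]*d,(v-K[1,2])/K[1,1]*d,d],-1)
    return p@R.from_quat(c['attitude']).as_matrix().T+c['eye']
def rect(m,P):
    pts=P[m][:,:2].astype(np.float32)*1000
    return cv2.minAreaRect(pts)
def big(m):
    n,l,s,_=cv2.connectedComponentsWithStats(m.astype(np.uint8)); return l==1+np.argmax(s[1:,4])
def solepose(c,x0,x1,y0,y1,z0,z1):
    """sole by grey colour in a world window; returns centre xy, toe->heel yaw of its +y, z"""
    P=cloud(c);hsv=cv2.cvtColor(c['pixels'],cv2.COLOR_RGB2HSV)
    m=(hsv[...,1]<60)&(hsv[...,2]>110)&(P[...,0]>x0)&(P[...,0]<x1)&(P[...,1]>y0)&(P[...,1]<y1)&(P[...,2]>z0)&(P[...,2]<z1)
    m=big(m);(cx,cy),(w,h),a=rect(m,P)
    pts=P[m];a=np.deg2rad(a)
    ax=np.array([np.cos(a),np.sin(a)]) if w>h else np.array([-np.sin(a),np.cos(a)])
    c0=np.array([cx,cy])/1000
    t=(pts[:,:2]-c0)@ax
    wid=lambda k:np.ptp((pts[k][:,:2]-c0)@np.array([-ax[1],ax[0]]))
    if wid(t<-.04)>wid(t>.04): ax=-ax   # toe is wider
    return c0,ax,(w,h),np.median(pts[:,2]),m
E
python3 - <<'E'
from h import *
c=dict(np.load('top0.npz'));P=cloud(c);X,Y,Z=np.moveaxis(P,-1,0)
hsv=cv2.cvtColor(c['pixels'],cv2.COLOR_RGB2HSV)
v,u=np.mgrid[:420,:560]
box=lambda a,b,cc,d:(u>=a)&(u<=b)&(v>=cc)&(v<=d)
m=big(box(70,240,180,310)&(Z>.045)&(Z<.075));print('block',rect(m,P),np.median(Z[m]))
m=big(box(270,400,205,305)&(Z>.018)&(Z<.035));print('tray rim',rect(m,P))
m=box(300,370,225,285);print('tray floor z',np.median(Z[m]))
for n,b in(('tin',box(200,245,125,170)),('bottle',box(295,340,130,185)),('hammer',box(395,440,185,295))):
    m=big(b&(Z>(.075 if n=='tin' else .012)));print(n,rect(m,P),Z[m].max())
r=solepose(c,.3,.8,0,.45,.055,.08);print('sole',r[:4])
E
```

```text
block ((508.3125, 186.67532348632812), (320.8888244628906, 220.13735961914062), 83.52664947509766) 0.06041296850233069
tray rim ((486.0359191894531, -289.9190673828125), (269.9271545410156, 190.0146942138672), 84.85469818115234)
tray floor z 0.006426545686210705
tin ((650.605224609375, -39.685089111328125), (303.0923156738281, 76.3740234375), 25.685882568359375) 1.0786997293773415
bottle ((653.6046142578125, -179.49037170410156), (62.448307037353516, 253.42922973632812), 60.705177307128906) 1.0786997293773415
hammer ((549.5504150390625, -341.8360595703125), (401.8446960449219, 262.6490478515625), 87.27682495117188) 1.0786997293773415
sole (array([0.52341962, 0.18640558]), array([-0.26294631,  0.96481047]), (71.8134536743164, 181.3136749267578), np.float64(0.06413971797478524))
```

```bash
python3 -m pendant '[[[0.0475,-0.0346,0,0,0,0,1],[0.0475,-0.0346,0,0,0,0,1],[0.0475,-0.0346,0,0,0,0,1],[0.0475,-0.0346,0,0,0,0,1],[0.0475,-0.0346,0,0,0,0,1],[0.0475,-0.0346,0,0,0,0,1],[0.0475,-0.0346,0,0,0,0,1],[0.0475,-0.0346,0,0,0,0,1],[0.0475,-0.0346,0,0,0,0,1],[0.0475,-0.0346,0,0,0,0,1],[0.02,-0.0518,0,0,0,0,1],[0.02,-0.0518,0,0,0,0,1],[0.02,-0.0518,0,0,0,0,1],[0.02,-0.0518,0,0,0,0,1],[0.02,-0.0518,0,0,0,0,1],[0.02,-0.0518,0,0,0,0,1],[0.02,-0.0518,0,0,0,0,1],[0.02,-0.0518,0,0,0,0,1],[0.02,-0.0518,0,0,0,0,1],[0.02,-0.0518,0,0,0,0,1]]]' 20
python3 -m pendant '[[[0,0,0,0,0,-1,1],[0,0,0,0,0,-1,1],[0,0,0,0,0,-1,1],[0,0,0,0,0,-1,1],[0,0,0,0,0,-1,1],[0,0,0,0,0,-1,1],[0,0,0,0,0,-1,1],[0,0,0,0,0,-1,1],[0,0,0,0,0,-1,1],[0,0,0,0,0,-1,1],[0,0,0,0,0,-1,1],[0,0,0,0,0,-1,1],[0,0,0,0,0,-1,1],[0,0,0,0,0,-0.4,1],[0,0,0,0,0,0,1],[0,0,0,0,0,0,1]]]'
cat >> h.py <<'E'
def rel(s,target,ydir):
    """shift (tool axes, mm and fraction) and world-z turn about tool z to bring tool y to line ydir (mod pi)"""
    Rt=R.from_quat(s['tool_rot']).as_matrix();d=Rt.T@(np.array(target)-s['tcp_pos'])
    a=np.arctan2(ydir[1],ydir[0])-np.arctan2(Rt[1,1],Rt[0,1]);a=(a+np.pi/2)%np.pi-np.pi/2
    print('shift mm',np.round(d*1000,1),'frac',np.round(d/.8,4),'tool rz frac',round(-a/.12,3),'z-axis',np.round(Rt[:,2],4))
E
python3 - <<'E'
from station import monitor,eyes
from h import *
s=monitor.sense();print(s['tcp_pos'],s['q'])
c=eyes.snapshot('wrist');np.savez('w1.npz',**c);cv2.imwrite('pics/w1.png',c['pixels'][...,::-1])
r=solepose(c,.3,.8,0,.45,.055,.08);print('wrist sole',r[:4])
print('tip-eye',c['eye'])
rel(s,[*r[0],.15],[r[1][1],-r[1][0]])
E
```

```text
t: 2.1
tcp_pos: [0.5099, 0.1909, 0.245]
tool_rot: [0.993, 0.116, -0.0, 0.0]
force: [0.4, -0.1, 0.5]
finger_gap: 1.001
gripper_force: 0.0
t: 3.7
tcp_pos: [0.5099, 0.189, 0.245]
tool_rot: [0.606, 0.795, -0.0, -0.0]
force: [0.4, 0.2, 0.0]
finger_gap: 1.003
gripper_force: 0.0
[0.50994323 0.18898676 0.24502112] [ 1.49347956e-01  4.19126267e-01  1.63677000e+00  2.73462560e-05
  1.08644536e+00 -1.19524886e-01]
wrist sole (array([0.52532391, 0.18811873]), array([-0.33168972,  0.94338854]), (73.40701293945312, 179.9716033935547), np.float64(0.06541887189880746))
tip-eye [0.49180993 0.25623377 0.37497885]
shift mm [-4.9 14.7 95. ] frac [-0.0062  0.0183  0.1188] tool rz frac -0.577 z-axis [-7.e-04 -1.e-04 -1.e+00]
```

View pics/w1.png

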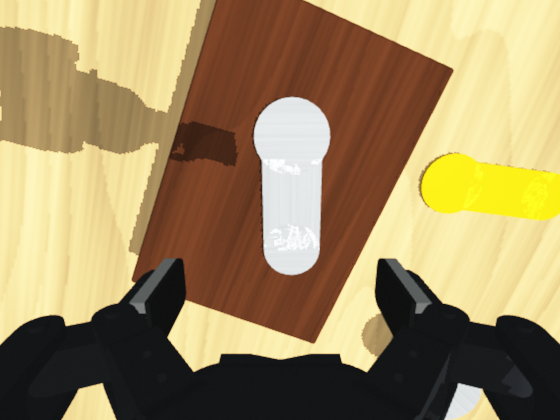

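The wrist view shows the sole with its toe disc at (292,135) and heel end at (292,272), clear between the open fingers. A min-area rectangle gives a biased yaw for this outline, so I'll use PCA, since the shape is symmetric about its axis.

```bash
cat >> h.py <<'E'
def solepca(c,*win):
    c0,ax,_,z,m=solepose(c,*win);p=cloud(c)[m][:,:2];mu=p.mean(0)
    e=np.linalg.svd(p-mu,full_matrices=False)[2][0];e=e*np.sign(e@ax);n=np.array([-e[1],e[0]])
    t=(p-mu)@e;s=(p-mu)@n
    return mu+e*(t.max()+t.min())/2+n*(s.max()+s.min())/2,e,np.ptp(t),z
B0=np.array([.5083,.1867]);BY=np.array([np.cos(np.deg2rad(83.53)),np.sin(np.deg2rad(83.53))]);BX=np.array([BY[1],-BY[0]])
T0=np.array([.4860,-.2899]);TY=np.array([np.cos(np.deg2rad(84.85)),np.sin(np.deg2rad(84.85))])
E
python3 - <<'E'
from station import monitor
from h import *
s=monitor.sense()
for f in('top0','w1'):
    o,e,l,z=solepca(dict(np.load(f+'.npz')),.3,.8,0,.45,.055,.08);print(f,o,e,l,z,np.rad2deg(np.arctan2(e[1],e[0])))
rel(s,[*o,.15],[e[1],-e[0]])
E
```

```text
top0 [0.52364002 0.18648362] [-0.2673436   0.96360127] 0.1813010583502027 0.06413971797478524 105.50625668419536
w1 [0.52216918 0.18691402] [-0.27213652  0.96225865] 0.1798510988975432 0.06541887189880746 105.79144188611983
shift mm [-5.3 11.2 95.1] frac [-0.0066  0.014   0.1189] tool rz frac -0.054 z-axis [-5.e-04 -1.e-04 -1.e+00]
```

```bash
python3 -m pendant '[[[-0.0066,0.015,0,0,0,-0.05,0.8],[0,0,0.04,0,0,0,0.8],[0,0,0.04,0,0,0,0.8],[0,0,0.04,0,0,0,0.8],[0,0,0.04,0,0,0,0.8],[0,0,0.015,0,0,0,0.8],[0,0,0,0,0,0,0.8],[0,0,0,0,0,0,0.8]]]' 20
python3 - <<'E'
from station import monitor,eyes
from h import *
s=monitor.sense();c=eyes.snapshot('wrist');np.savez('w2.npz',**c);cv2.imwrite('pics/w2.png',c['pixels'][...,::-1])
P=cloud(c);v,u=np.mgrid[:420,:560];Rt=R.from_quat(s['tool_rot']).as_matrix()
L=(P-s['tcp_pos'])@Rt   # tool frame
m=(c['depth']>0)&(abs(L[...,0])<.02)&(L[...,2]>-.03)&(P[...,2]>.068)
for sg in(-1,1):
    k=m&(sg*L[...,1]>0)&(abs(L[...,1])<.06);print(sg,k.sum(),'inner y',np.abs(L[k][:,1]).min(),'tip z',np.percentile(L[k][:,2],[95,99,100]))
rel(s,[.5229,.1867,.078],[np.cos(np.deg2rad(15.65)),np.sin(np.deg2rad(15.65))])
E
```

```text
t: 4.55
tcp_pos: [0.5244, 0.1872, 0.1061]
tool_rot: [0.603, 0.798, 0.001, 0.001]
force: [0.4, 0.3, 0.2]
finger_gap: 0.799
gripper_force: 0.0
-1 2088 inner y 0.03353831821169199 tip z [0.00097786 0.00403087 0.00580873]
1 2103 inner y 0.03356112109641587 tip z [0.0008998  0.00417297 0.00564163]
shift mm [-0.  -1.6 28.1] frac [-0.0001 -0.002   0.0351] tool rz frac 0.022 z-axis [ 1.8e-03  2.0e-04 -1.0e+00]
```

View pics/w2.png

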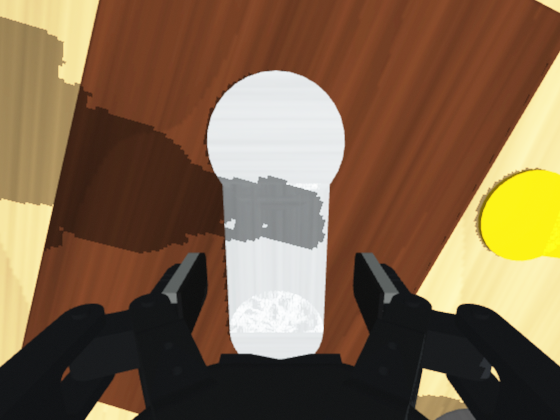

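The fingers straddle the sole's straight sides, with inner faces near columns 205 and 355 and the sole spanning 225–328. At this opening the tips are about 6 mm ahead of the TCP. Next I'll go down and close in stages.

```bash
python3 -m pendant '[[[0,-0.002,0.0228,0,0,0,0.8],[0,0,0.0228,0,0,0,0.8],[0,0,0,0,0,0,0.8],[0,0,0,0,0,0,0.72],[0,0,0,0,0,0,0.72]]]' 20
python3 -m pendant '[[[0,0,0,0,0,0,0.66],[0,0,0,0,0,0,0.66],[0,0,0,0,0,0,0.6],[0,0,0,0,0,0,0.6],[0,0,0,0,0,0,0.6]]]' 20
```

```text
t: 5.1
tcp_pos: [0.5228, 0.1869, 0.0704]
tool_rot: [0.603, 0.798, 0.001, 0.001]
force: [-0.1, 0.2, -0.0]
finger_gap: 0.723
gripper_force: 0.0
t: 5.6
tcp_pos: [0.5227, 0.1869, 0.0705]
tool_rot: [0.603, 0.798, 0.001, 0.001]
force: [-1.0, -0.8, 6.3]
finger_gap: 0.67
gripper_force: 20.9
```

```bash
python3 -m pendant '[[[-0.0097,-0.0052,0,0,0,0,0.6],[-0.0097,-0.0052,0,0,0,0,0.6],[-0.0097,-0.0052,0,0,0,0,0.6],[-0.0097,-0.0052,0,0,0,0,0.6],[-0.0097,-0.0052,0,0,0,0,0.6],[-0.0097,-0.0052,0,0,0,0,0.6],[-0.0097,-0.0052,0,0,0,0,0.6],[-0.0097,-0.0052,0,0,0,0,0.6],[-0.0097,-0.0052,0,0,0,0,0.6],[-0.0097,-0.0052,0,0,0,0,0.6],[-0.0097,-0.0052,0,0,0,0,0.6],[-0.0097,-0.0052,0,0,0,0,0.6],[-0.0097,-0.0052,0,0,0,0,0.6],[-0.0097,-0.0052,0,0,0,0,0.6],[-0.0097,-0.0052,0,0,0,0,0.6],[0,0,0,0,0,0.64,0.6],[0,0,0,0,0,0.64,0.6],[0,0,0,0,0,0.64,0.6],[0,0,0,0,0,0.64,0.6],[0,0,0,0,0,0.64,0.6]]]' 20
python3 -m pendant '[[[0,0,0,0,0,0,0.6],[0,0,0,0,0,0,0.6],[0,0,0,0,0,0,0.6]]]'
python3 - <<'E'
from station import monitor,eyes
from h import *
s=monitor.sense();c=eyes.snapshot('wrist');cv2.imwrite('pics/w3.png',c['pixels'][...,::-1])
P=cloud(c);c=eyes.snapshot('scene');cv2.imwrite('pics/s3.png',cv2.resize(c['pixels'][60:270,180:460,::-1],None,fx=2.8,fy=2.8))
d=s['tcp_pos'][:2]-B0;print('tcp in block',d@BX,d@BY)
E
```

```text
t: 7.6
tcp_pos: [0.4942, 0.0573, 0.0705]
tool_rot: [0.745, 0.667, 0.001, 0.001]
force: [-0.3, 1.4, 9.3]
finger_gap: 0.661
gripper_force: 21.5
t: 7.9
tcp_pos: [0.4943, 0.0574, 0.0705]
tool_rot: [0.744, 0.668, 0.001, 0.001]
force: [-0.8, 0.0, 9.3]
finger_gap: 0.671
gripper_force: 21.4
tcp in block 0.0006695264223054747 -0.13009912614655528
```

View pics/s3.png

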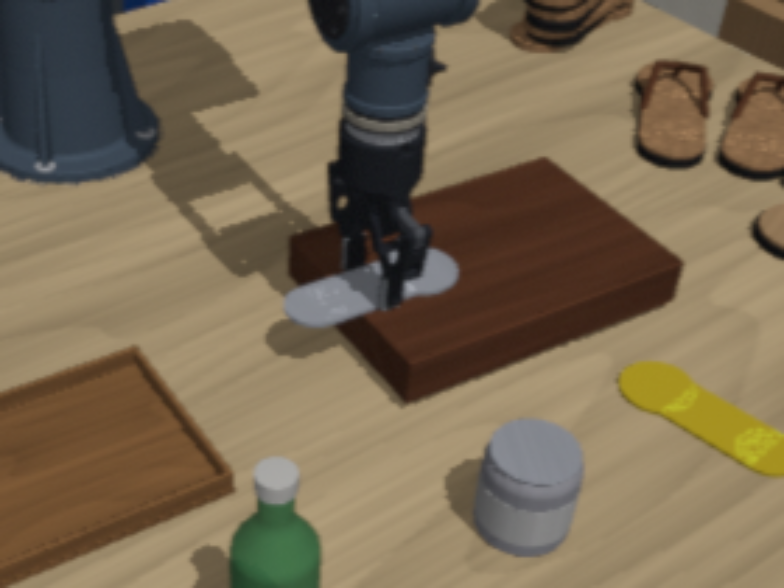

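View pics/w3.png

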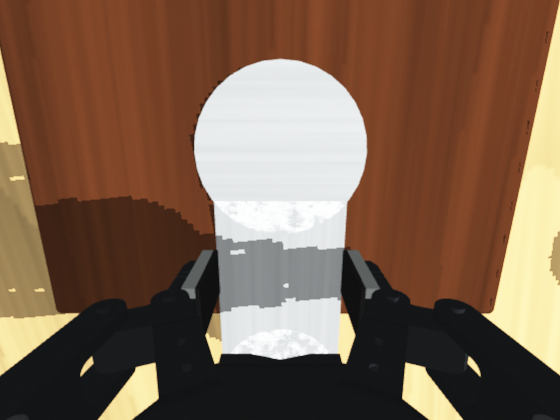

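The sole is gripped by its sides, aligned with the block, and its heel sticks out past the edge. I'll release it, check that it lies flat, then regrip harder and lift.

```bash
python3 -m pendant '[[[0,0,0,0,0,0,0.8],[0,0,0,0,0,0,0.8],[0,0,0,0,0,0,0.8],[0,0,0,0,0,0,0.8],[0,0,0,0,0,0,0.8]]]' 20
python3 - <<'E'
from station import monitor,eyes
from h import *
c=eyes.snapshot('wrist');P=cloud(c);b=P[130:170,230:330].reshape(-1,3)
A=np.c_[b[:,:2],np.ones(len(b))];k=np.linalg.lstsq(A,b[:,2],rcond=None)[0];print('toe z',b[:,2].mean(),'slope',k[:2], 'block z',np.median(P[100:150,420:460,2]))
hs=P[330:350,240:320].reshape(-1,3);print('toward heel z',np.median(hs[:,2]))
E
python3 -m pendant '[[[0,0,0,0,0,0,0.6],[0,0,0,0,0,0,0.6],[0,0,0,0,0,0,0.6],[0,0,0,0,0,0,0.6],[0,0,0,0,0,0,0.6]]]' 60
```

```text
t: 8.5
tcp_pos: [0.4932, 0.0577, 0.0687]
tool_rot: [0.744, 0.668, -0.0, -0.0]
force: [0.2, 0.4, -0.7]
finger_gap: 0.804
gripper_force: 0.0
toe z 0.06587083228272975 slope [0.03384485 0.31003095] block z 0.06132131210467047
toward heel z 0.06537044275282453
t: 9.05
tcp_pos: [0.4937, 0.0577, 0.0701]
tool_rot: [0.744, 0.668, 0.0, 0.0]
force: [-1.3, 0.2, 12.0]
finger_gap: 0.649
gripper_force: 65.2
```

```bash
python3 -m pendant '[[[0,0,-0.006,0,0,0,0.6],[0,0,-0.01,0,0,0,0.6],[0,0,-0.0125,0,0,0,0.6],[0,0,-0.0125,0,0,0,0.6],[0,0,-0.0125,0,0,0,0.6],[0,0,-0.0125,0,0,0,0.6],[0,0,-0.0125,0,0,0,0.6],[0,0,0,0,0,0,0.6]]]' 60
python3 - <<'E'
from station import monitor,eyes
from h import *
s=monitor.sense();c=eyes.snapshot('wrist');cv2.imwrite('pics/w4.png',c['pixels'][...,::-1])
P=cloud(c);print('toe z',np.median(P[90:110,260:300,2]),np.median(P[150:170,260:300,2]),'heelward',np.median(P[330:350,250:310,2]))
rel(s,[*(T0),s['tcp_pos'][2]],[TY[1],-TY[0]])
E
```

```text
t: 9.85
tcp_pos: [0.4943, 0.0576, 0.1332]
tool_rot: [0.744, 0.668, 0.001, 0.001]
force: [0.4, 0.1, -1.4]
finger_gap: 0.646
gripper_force: 63.5
toe z 0.12856859048629907 0.12851608578104423 heelward 0.12850854383751856
shift mm [-3.464e+02  2.920e+01  1.000e-01] frac [-4.33e-01  3.65e-02  1.00e-04] tool rz frac -0.151 z-axis [ 3.2e-03 -3.0e-04 -1.0e+00]
```

View pics/w4.png

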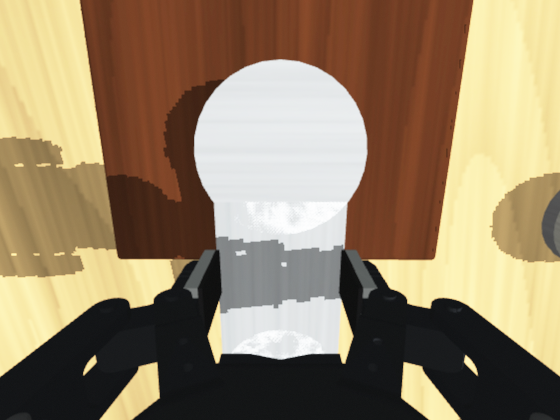

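The sole is held level: toe and heelward depths are both 0.1285 m. Next I'll carry it to the tray.

```bash
python3 -m pendant '[[[-0.02,0.003,0,0,0,-0.15,0.6],[-0.02,0.003,0,0,0,0,0.6],[-0.041,0.003,0,0,0,0,0.6],[-0.041,0.003,0,0,0,0,0.6],[-0.041,0.003,0,0,0,0,0.6],[-0.041,0.003,0,0,0,0,0.6],[-0.041,0.003,0,0,0,0,0.6],[-0.041,0.003,0,0,0,0,0.6],[-0.041,0.003,0,0,0,0,0.6],[-0.041,0.003,0,0,0,0,0.6],[-0.041,0.003,0,0,0,0,0.6],[-0.024,0.003,0,0,0,0,0.6],[0,0,0,0,0,0,0.6],[0,0,0,0,0,0,0.6]]]' 60
python3 -m pendant '[[[0,0,0.0125,0,0,0,0.6],[0,0,0.025,0,0,0,0.6],[0,0,0.025,0,0,0,0.6],[0,0,0.025,0,0,0,0.6],[0,0,0.025,0,0,0,0.6],[0,0,0.0125,0,0,0,0.6],[0,0,0,0,0,0,0.6],[0,0,0,0,0,0,0.6]]]' 60
python3 - <<'E'
from station import monitor,eyes
from h import *
s=monitor.sense();c=eyes.snapshot('wrist');cv2.imwrite('pics/w5.png',c['pixels'][...,::-1])
P=cloud(c);print('toe z',np.median(P[90:110,260:300,2]),np.median(P[150:170,260:300,2]),'heelward',np.median(P[330:350,250:310,2]),'floor',np.median(P[100:140,400:430,2]))
rel(s,[*(T0),s['tcp_pos'][2]],[TY[1],-TY[0]])
E
```

```text
t: 11.3
tcp_pos: [0.4899, -0.2889, 0.131]
tool_rot: [0.738, 0.674, 0.0, -0.001]
force: [-0.1, 0.4, -2.2]
finger_gap: 0.649
gripper_force: 63.5
t: 12.1
tcp_pos: [0.4908, -0.2893, 0.0317]
tool_rot: [0.738, 0.675, 0.0, -0.0]
force: [-0.1, -0.7, -1.0]
finger_gap: 0.644
gripper_force: 63.7
toe z 0.02705021541261199 0.027005726992579915 heelward 0.026968497952965118 floor 0.0073200020238290975
shift mm [-1.  -4.7  0. ] frac [-0.0012 -0.0059  0.    ] tool rz frac 0.007 z-axis [-1.e-04  1.e-04 -1.e+00]
```

View pics/w5.png

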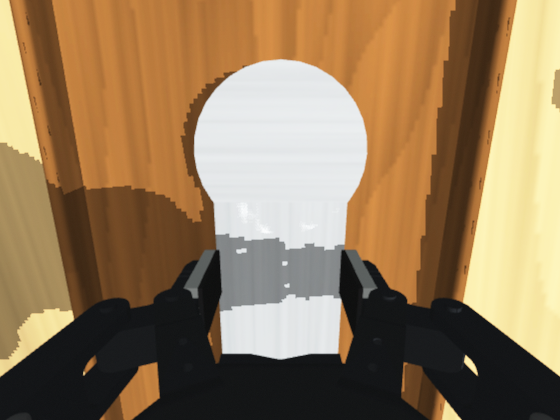

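The sole is level and centred between the tray walls (about columns 50 and 460). Its underside is roughly 16 mm above the floor.

```bash
python3 -m pendant '[[[0,-0.005,0.006,0,0,0,0.6],[0,0,0.006,0,0,0,0.6],[0,0,0.004,0,0,0,0.6],[0,0,0.003,0,0,0,0.6],[0,0,0,0,0,0,0.6],[0,0,0,0,0,0,0.6]]]' 60
```

```text
t: 12.75
tcp_pos: [0.4866, -0.2896, 0.0164]
tool_rot: [0.738, 0.675, 0.0, 0.0]
force: [0.2, 0.2, -1.1]
finger_gap: 0.648
gripper_force: 63.7
```

```bash
python3 -m pendant '[[[0,0,0.001,0,0,0,0.6],[0,0,0.001,0,0,0,0.6],[0,0,0,0,0,0,0.6],[0,0,0,0,0,0,0.6]]]' 20
python3 -m pendant '[[[0,0,0,0,0,0,0.7],[0,0,0,0,0,0,0.76],[0,0,0,0,0,0,0.82],[0,0,0,0,0,0,0.82],[0,0,0,0,0,0,0.82]]]' 20
python3 -m pendant '[[[0,0,-0.01,0,0,0,0.82],[0,0,-0.02,0,0,0,0.82],[0,0,-0.04,0,0,0,0.82],[0,0,-0.04,0,0,0,0.82],[0,0,-0.04,0,0,0,0.82],[0,0,-0.04,0,0,0,0.82],[0,0,-0.04,0,0,0,0.82],[0,0,0,0,0,0,0.82],[0,0,0,0,0,0,0.82],[0,0,0,0,0,0,0.82]]]' 20
python3 - <<'E'
from station import monitor,eyes
from h import *
c=eyes.snapshot('wrist');cv2.imwrite('pics/w6.png',c['pixels'][...,::-1])
o,e,l,z=solepca(c,T0[0]-.1,T0[0]+.1,T0[1]-.14,T0[1]+.14,0,.03);d=o-T0
print('sole in tray x,y',d@[TY[1],-TY[0]],d@TY,'len',l,'top z',z)
E
```

```text
t: 13.15
tcp_pos: [0.4867, -0.2896, 0.0162]
tool_rot: [0.738, 0.675, -0.0, 0.0]
force: [-1.7, 1.3, 8.1]
finger_gap: 0.648
gripper_force: 69.0
t: 13.65
tcp_pos: [0.4865, -0.2895, 0.0146]
tool_rot: [0.738, 0.675, -0.0, -0.0]
force: [-0.8, -0.2, 0.5]
finger_gap: 0.82
gripper_force: 0.0
t: 14.65
tcp_pos: [0.4858, -0.2889, 0.1981]
tool_rot: [0.738, 0.675, -0.0, -0.001]
force: [-1.0, -0.8, 0.6]
finger_gap: 0.822
gripper_force: 0.0
sole in tray x,y 0.0009890510091237568 0.0004309690608087031 len 0.17887889989746603 top z 0.01145836624541502
```

View pics/w6.png

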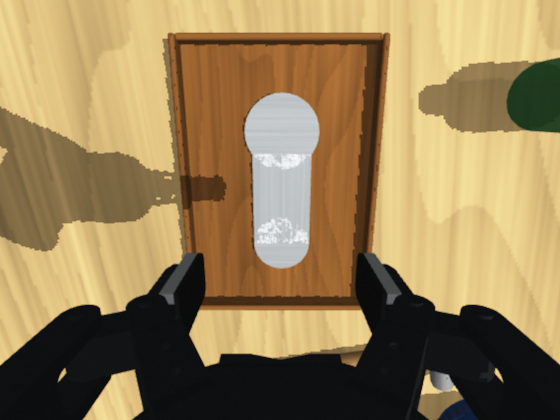

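The sole lies flat in the middle of the tray (toe at (282,130), heel at (282,265)) and the gripper is clear of it.

```bash
python3 -c "
from station import job
print(job.sign_off())"
```

```text
the job is handed in; nothing more can be done
None
```

The job is handed in, with no verdict shown: the sole was slid until its heel overhung the block by an estimated 60 mm, then picked up and laid flat within 1 mm of the tray's centre by camera; the bottle, tin and hammer were not touched.

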